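# Find the socket for the extruder die's core nut and nip it up

## Task

Find the socket in the steel tray that fits the core nut of the extruder die lying in the round bench holder, trying them on the nut as need be; those that do not fit go back standing upright in the tray. With the fitting socket pushed fully down over the nut, turn the nut clockwise (seen from above) by about an eighth of a turn to nip it up. Finish while still holding the socket, upright and fully seated on the nut; do not let go, do not force a socket on, and knock nothing over.

Things in the scene. Friction and masses are not known exactly. Their poses are not given: they have to be found in the camera images.
- socket_18_mid (a point): deep steel socket for a 18 mm nut, 27 mm wide, mouth down, fixed on a hexagon adapter; 77 mm tall, 190 g. Point: on its axis, half-way up (38.5 mm above the mouth rim), z up. Adapter: top 24 mm, 30 mm across flats, centre 26.5 mm above the point; grip it by two flats (they face +y/-y and every 60 deg). Opening 19 mm across flats, 26 mm deep, its flats in line with the adapter's
- socket_21_mid (a point): deep steel socket for a 21 mm nut, 31 mm wide, mouth down, fixed on a hexagon adapter; 77 mm tall, 240 g. Point: on its axis, half-way up (38.5 mm above the mouth rim), z up. Adapter: top 24 mm, 30 mm across flats, centre 26.5 mm above the point; grip it by two flats (they face +y/-y and every 60 deg). Opening 22 mm across flats, 26 mm deep, its flats in line with the adapter's
- socket_24_mid (a point): deep steel socket for a 24 mm nut, 35 mm wide, mouth down, fixed on a hexagon adapter; 77 mm tall, 300 g. Point: on its axis, half-way up (38.5 mm above the mouth rim), z up. Adapter: top 24 mm, 30 mm across flats, centre 26.5 mm above the point; grip it by two flats (they face +y/-y and every 60 deg). Opening 25 mm across flats, 26 mm deep, its flats in line with the adapter's
- tray_in (a point): centre of the inner floor of the grey sheet-steel tool tray (fixed): 134 mm along this x by 264 mm along this y inside, rim 15 mm above this floor. The three sockets start in a row along y, 80 mm apart, in any order
- holder_axis (a point): point on the upright axis of the round cast aluminium die holder (fixed to the bench, 170 mm foot, 148 mm ring, three clamp dogs up to 52 mm above the bench), at the height of the nut's foot, 71 mm above the bench
- die_a_nut (a point): foot of the core nut of one of three hollow dies (116 mm steel plate, bridge strap along this x, 39 mm washer, nut on top), on the washer's upper face, z up on the nut's axis. Unturned, nut flats face +y/-y; the frame does not turn with the nut. The three dies' nuts are 18, 21 and 24 mm across flats (11, 13, 15 mm high, top edge bevelled; bolt 6 mm higher); which has which is not told
- die_b_nut (a point): the same on the second die, in all but the nut's size. One of the three dies, any of them, lies in the holder and is the one to work on; the two others wait on the wooden board
- die_c_nut (a point): the same on the third die, in all but the nut's size
- nut_a (a joint): turn of the nut of die a, rad, 0 at the start, growing clockwise seen from above, stops at 0 and 1.6; finger-tight: about 0.06 N m, stays where left. A socket too small stays standing on the nut's top, one too large slips over it but spins round it; the one that fits goes down to the washer and turns it after up to 0.3 rad of play
- nut_b (a joint): turn of the nut of die b, rad, 0 at the start, growing clockwise seen from above, stops at 0 and 1.6; finger-tight: about 0.06 N m, stays where left. A socket too small stays standing on the nut's top, one too large slips over it but spins round it; the one that fits goes down to the washer and turns it after up to 0.3 rad of play
- nut_c (a joint): turn of the nut of die c, rad, 0 at the start, growing clockwise seen from above, stops at 0 and 1.6; finger-tight: about 0.06 N m, stays where left. A socket too small stays standing on the nut's top, one too large slips over it but spins round it; the one that fits goes down to the washer and turns it after up to 0.3 rad of play
- bowl_mid (a point): bystander: loose unglazed pinkish bowl, 130 mm wide, 60 mm high; centre, half-way up
- jar_mid (a point): bystander: loose glaze jar, 64 mm wide, 75 mm high; centre, half-way up
- brush_grip (a point): bystander: loose brush, 190 mm long, lying on the bench; a point on its handle
Mind the look-alikes: they are no part of the job. What is shaped like the part that bears socket_24_mid but orange, red or yellow is not meant.

How it is judged:
By the outcome, as a careful person would: the job done as asked, in the order asked, and still so for the second after the job is handed in, while the arm keeps its last pose, push and grip.
It also fails if it takes over 72 s, if anything falls off the work surface, if the arm or the gripper's body presses on something with over 40 N, if the wrist force passes 120 N, or if a joint passes its speed limit or range.

## Robot

A 6-joint arm with a two-finger parallel gripper is mounted at the origin on the work surface. World frame = base frame: x ahead of the robot, y to its left, z up, the work surface at z = 0. Lengths are in m, angles in rad, forces in N, time in s.
With the tool pointing down it reaches from about 0.25 to 0.8 m from the base axis. Payload 8.5 kg.
Tool frame: the origin (TCP) lies midway between the tips of the shut fingers; the grasp point (between the pads) lies 19 mm behind it; z points along the fingers, y is the line along which they close (so a half turn about z gives the same grasp; the last joint's range is limited). The gripper opens to 85 mm and grips with 20 to 120 N. Pads are 22 mm wide; open, the fingers measure 114 mm over their backs; the gripper's body (76 mm by 85 mm) begins 54 mm behind the grasp point. The pads swing forward as they close: fully open they stand 13 mm farther back than shut.
Start: joints at [-1.173, 0.238, -0.013, 1.319, 0, 1.571], TCP at [0.203, -0.484, 0.231] pointing down, gripper open.
Joint ranges: [-2.66, 2.66], [-1.03, 1.9], [-1.14, 1.46], [-1.82, 2.27], [-1.45, 1.34], [-3.14, 3.14]. Speed limits (rad/s): [2.22, 2.22, 2.79, 3.14, 3.14, 3.14].

## Interface

Orientations are given as [roll, pitch, yaw] about the fixed x, y, z axes, in that order (R = Rz(yaw) Ry(pitch) Rx(roll)).
In Python, from workcell import env gives the robot as it stands.
- The arm moves only by the tool carry_out, never from a script. Its argument "plan" is a list of rows, each a list of 2 entries, a list of its own where there are three numbers: the shift along the tool's x, y, z each as a share of 0.5 m, from -1 to 1, then the turn, a rotation vector about the tool's x, y, z each as a share of 180 degrees, from -1 to 1. In form: [[[tx, ty, tz], [ax, ay, az]], ...]. A call has 1 to 5 rows; each row shifts and turns the commanded pose from where the row before left it, along the tool's axes as they then stand; what a row does not reach is not made up. A row lasts 1/12 s, in which the tool goes at most 41.7 mm and 7.16 degrees, less where a joint would pass 70% of its speed; a pose out of reach is approached as far as the arm can. A call with a number of a shift or a turn outside -1 to 1 is refused whole. A call with a gripper value outside its range is refused whole. "jaw" is the closure, from -1 (fully open) to 1 (shut), set as the call begins (left out, the last holds). The fingers move at their own pace and stop on an object; the grip force is fixed at half the most. Time passes only in rows, so rows that do not move let the fingers close. It gives the time, the measured TCP pose, the force, the opening and the grip force at its end, in the units of the state.
- env.get_obs(): the state, without advancing time (a new reading comes with each control period).
- env.camera(name): name is "scene" or "top" or "wrist"; returns the picture (400x640x3 uint8, red, green, blue); there is no depth.
- env.camera_info(name): a dict with "camera_matrix" (3x3 intrinsics, pixels), "extrinsics" (4x4, takes a point from camera to world coordinates). Camera axes: x right, y down, z forward; pixel columns grow to the right and rows downward; lengths in m; the calibration is good to about 2 mm. The wrist camera is an equidistant fisheye: a pixel r from the principal point sees the ray r / f radians off the axis. A picture is of the moment at which its call begins: read the wrist's pose just before it. camera_info takes no time and is no camera call; for the wrist camera it gives the pose at the moment of the call.
- env.close_job(): hands the job in; it is judged then, once.
The state is a dict: "time": time; "joint_pos": joint angles; "qvel": joint speeds; "tau": joint torques, N m; "tcp_pos": TCP position; "ee_rot": TCP orientation; "wrist_force": force on the tool from outside, world axes, zero at the start; "torque": the same for the moment, N m; "width": opening from 0.0 (shut) to 1.0 (fully open); "grasp_force": force on a finger pad.
Only numpy, scipy, OpenCV 4.12 (cv2) and the standard library are available. Lean on these libraries where they do the work, as an engineer would, in place of code of your own. Each camera call takes 0.05 s, during which the arm holds its last target. There are 200 camera calls.

## Working session

There is one attempt and no reset: what is moved stays moved. The work goes in short steps, Python scripts to look and compute and a tool call to move; the robot and the scene stay as the last step left them, time stands still between calls to the robot, and variables do not carry over. Pictures are saved under pics/ and viewed, at most 10 in all, crops included, and the job is handed in when it is done.

Besides the shell and the picture viewer there is one more tool, called by a JSON object that holds its "fn" and its "kwargs", one argument or row to a line. carry_out: Moves the arm, as the interface text tells. Shift numbers are shares of 0.5 m and turn numbers shares of 180 degrees, none past 1 either way. Its arguments: {"type":"object","properties":{"plan":{"type":"array"},"jaw":{"type":"number"}},"required":["plan"]}

```bash
mkdir -p pics; ls; python3 - <<'E'
from workcell import env
import cv2,numpy as np
np.set_printoptions(precision=4,suppress=True)
for n in("scene","top"):
    cv2.imwrite(f"pics/{n}0.png",env.camera(n)[:,:,::-1]); i=env.camera_info(n); print(n,i["camera_matrix"],i["extrinsics"])
print(env.get_obs())
i=env.camera_info("wrist");print(i)
E
```

```text
pics
scene [[411.5286   0.     317.3763]
 [  0.     411.5286 199.285 ]
 [  0.       0.       1.    ]] [[-0.7302  0.4054 -0.5499  1.2483]
 [ 0.6831  0.4471 -0.5774  0.6492]
 [ 0.0118 -0.7973 -0.6035  0.786 ]
 [ 0.      0.      0.      1.    ]]
top [[411.1658   0.     324.2819]
 [  0.     411.1658 206.3281]
 [  0.       0.       1.    ]] [[-0.026  -0.9854  0.1683  0.3693]
 [-0.9996  0.024  -0.0141  0.0098]
 [ 0.0098 -0.1686 -0.9856  1.4282]
 [ 0.      0.      0.      1.    ]]
{'time': 0.1, 'joint_pos': array([-1.173 ,  0.2387, -0.0142,  1.3192,  0.    ,  1.5708]), 'qvel': array([-0.0014, -0.0013,  0.0006,  0.0001,  0.0004, -0.0005]), 'tau': array([ -0.0003, -53.972 ,  34.6999,   0.0134,  -0.    ,   0.    ]), 'tcp_pos': array([ 0.2032, -0.4837,  0.2307]), 'ee_rot': array([-3.1403, -0.    ,  0.3977]), 'wrist_force': array([0.1993, 0.3518, 0.9354]), 'torque': array([ 0.0082, -0.0291, -0.01  ]), 'grasp_force': 0.0, 'width': 0.9994923781892553}
{'camera_matrix': array([[309.7069,   0.    , 321.033 ],
       [  0.    , 309.7069, 200.6205],
       [  0.    ,   0.    ,   1.    ]]), 'extrinsics': array([[ 0.3872, -0.8728, -0.2972,  0.2791],
       [-0.922 , -0.3669, -0.1239, -0.4512],
       [-0.0009,  0.3219, -0.9468,  0.3741],
       [ 0.    ,  0.    ,  0.    ,  1.    ]])}
```

View pics/scene0.png

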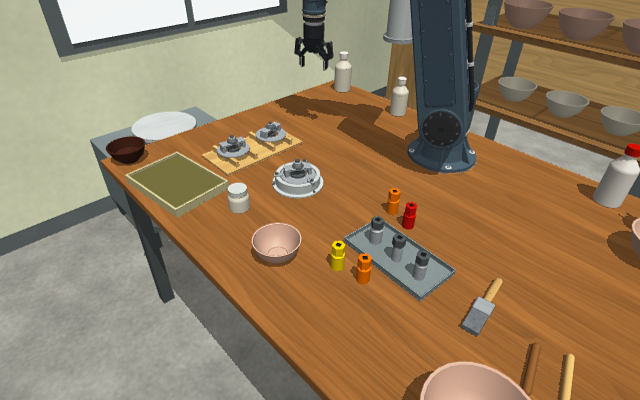

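View pics/top0.png

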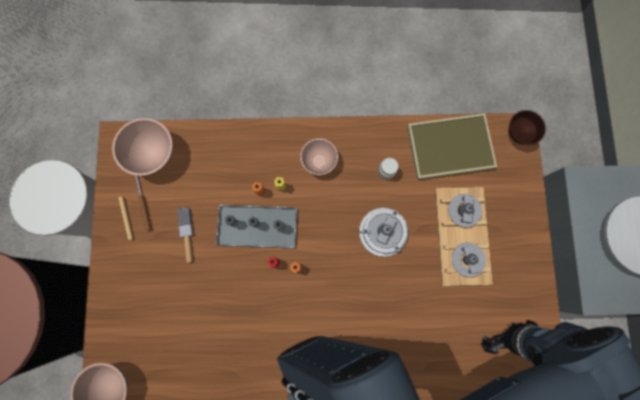

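The scene shows the three grey sockets standing in the tray at about (377,230), (399,246) and (422,264) px, and the die in the holder at (298,175). The top view has the sockets at about (232,220), (255,222) and (280,226), and the holder at (385,231). The orange, red and yellow look-alikes stand beside the tray.

```bash
cat > h.py <<'E'
from workcell import env
import cv2,numpy as np
from scipy.spatial.transform import Rotation as R
np.set_printoptions(precision=4,suppress=True)
def ray(info,u,v,fish=False):
    K=info["camera_matrix"];E=info["extrinsics"]
    d=np.array([(u-K[0,2])/K[0,0],(v-K[1,2])/K[1,1],1.])
    if fish:
        r=np.hypot(d[0],d[1]);d=np.array([d[0]/r*np.sin(r),d[1]/r*np.sin(r),np.cos(r)]) if r>1e-9 else d
    return E[:3,3],E[:3,:3]@d
def onz(info,u,v,z,fish=False):
    o,d=ray(info,u,v,fish);return o+d*(z-o[2])/d[2]
def proj(info,P):
    K=info["camera_matrix"];E=info["extrinsics"];p=E[:3,:3].T@(np.asarray(P)-E[:3,3])
    t=np.arctan2(np.hypot(p[0],p[1]),p[2]);n=p[:2]/np.hypot(p[0],p[1])
    return np.array([K[0,2],K[1,2]])+K[0,0]*t*n
def move(T,yaw=None):
    """tool-frame shift for target TCP (shares of .5) and yaw turn share"""
    o=env.get_obs();M=R.from_euler('xyz',o["ee_rot"]).as_matrix()
    print("shift share",M.T@(np.array(T)-o["tcp_pos"])/.5,"yaw now",o["ee_rot"], "" if yaw is None else (M.T@np.array([0,0,yaw-o["ee_rot"][2]]))/np.pi)
E
python3 - <<'E'
from h import *
t=env.camera_info("top");s=env.camera_info("scene")
for u,v,z in[(229,219,.08),(252,221,.08),(278,225,.08),(386,230,.085),(384,232,.05),(218,205,.018),(298,207,.018),(296,248,.018),(217,246,.018),(388,164,.075),(466,210,.04),(470,260,.04)]: print(u,v,onz(t,u,v,z))
for u,v,z in[(377,221,.08),(399,238,.08),(422,254,.08),(298,165,.085)]:print(u,v,onz(s,u,v,z))
E
```

```text
229 219 [0.5647 0.3062 0.08  ]
252 221 [0.5562 0.2304 0.08  ]
278 225 [0.5408 0.1448 0.08  ]
386 230 [ 0.5148 -0.2101  0.085 ]
384 232 [ 0.512  -0.2088  0.05  ]
218 205 [0.6237 0.3585 0.018 ]
298 207 [0.6099 0.0811 0.018 ]
296 248 [0.468  0.0901 0.018 ]
217 246 [0.4816 0.3595 0.018 ]
388 164 [ 0.7412 -0.2302  0.075 ]
466 210 [ 0.5817 -0.4959  0.04  ]
470 260 [ 0.4114 -0.4951  0.04  ]
377 221 [0.5527 0.1504 0.08  ]
399 238 [0.5627 0.2317 0.08  ]
422 254 [0.5671 0.3052 0.08  ]
298 165 [ 0.532  -0.1942  0.085 ]
```

{"fn": "carry_out", "kwargs": {
  "plan": [
    [[0.07, -0.025, -0.006], [0, 0, 0]],
    [[0.072, -0.025, -0.006], [0, 0, 0]],
    [[0.072, -0.025, -0.006], [0, 0, 0]],
    [[0.072, -0.025, -0.006], [0, 0, 0]],
    [[0.072, -0.025, -0.006], [0, 0, 0]]
  ]
}}

```text
time: 0.52
tcp_pos: [0.345, -0.3556, 0.2462]
ee_rot: [-3.141, 0.0, 0.397]
wrist_force: [0.6, -0.5, 0.1]
width: 1.006
grasp_force: 0.0
```

{"fn": "carry_out", "kwargs": {
  "plan": [
    [[0.072, -0.025, -0.006], [0, 0, 0]],
    [[0.072, -0.025, -0.006], [0, 0, 0]],
    [[0.072, -0.025, -0.006], [0, 0, 0]],
    [[0.072, -0.025, -0.006], [0, 0, 0]],
    [[0.072, -0.025, -0.006], [0, 0, 0]]
  ]
}}

```text
time: 0.93
tcp_pos: [0.4869, -0.228, 0.2612]
ee_rot: [-3.141, 0.0, 0.398]
wrist_force: [0.2, -1.0, 0.8]
width: 1.0
grasp_force: 0.0
```

{"fn": "carry_out", "kwargs": {
  "plan": [
    [[0.072, -0.025, 0], [0, 0, 0]],
    [[0, 0, 0], [0, 0, 0]],
    [[0, 0, 0], [0, 0, 0]]
  ]
}}

```text
time: 1.18
tcp_pos: [0.5152, -0.2026, 0.2605]
ee_rot: [-3.141, 0.001, 0.401]
wrist_force: [-0.6, -0.6, 0.5]
width: 1.002
grasp_force: 0.0
```

```bash
python3 - <<'E'
from h import *
i=env.camera_info("wrist");im=env.camera("wrist")
cv2.imwrite("pics/w1.png",im[:,:,::-1]);np.save("w1.npy",[i],allow_pickle=True)
cv2.imwrite("pics/w1b.png",cv2.resize(im[100:300,200:440,::-1],None,fx=3,fy=3,interpolation=2))
o=env.get_obs();print(o["time"],o["tcp_pos"],o["ee_rot"])
print(proj(i,[.514,-.209,.085]))
E
```

```text
1.2333 [ 0.5143 -0.2035  0.2606] [-3.1407  0.0012  0.3997]
[326.8573 180.6369]
```

View pics/w1.png

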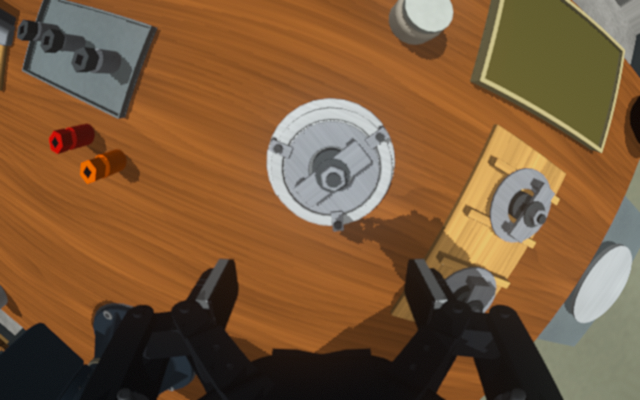

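The wrist view shows the die in the holder, with its nut at about (333,177). I'll look at the crop.

```bash
python3 - <<'E'
from h import *
im=cv2.imread("pics/w1.png")
cv2.imwrite("pics/w1c.png",cv2.resize(im[135:215,280:380],None,fx=7,fy=7,interpolation=cv2.INTER_CUBIC))
E
```

```text
(no output)
```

View pics/w1c.png

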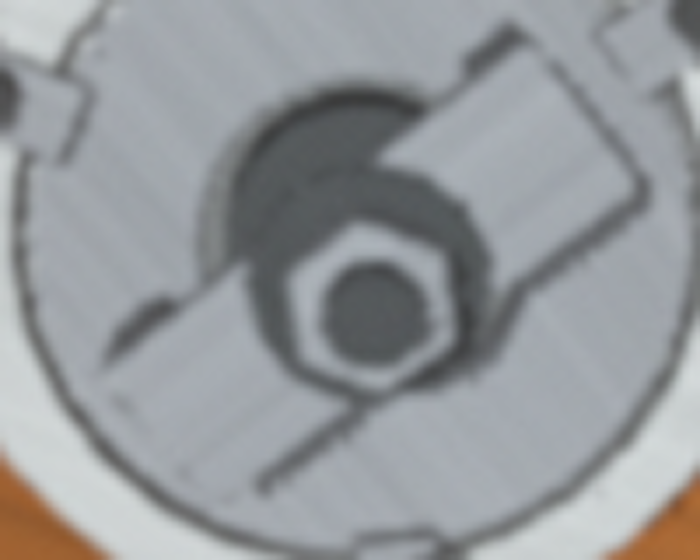

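The crop shows the nut's light hexagon with corners at about (362,222), (452,262), (460,345), (372,393), (303,350) and (290,265) crop px. The bolt is at (375,313) and the washer spans 248–490 px. Next I'll measure these.

```bash
python3 - <<'E'
from h import *
i=np.load("w1.npy",allow_pickle=True)[0]
C=[(362,222),(452,262),(460,345),(372,393),(303,350),(290,265)]
for z in(.082,.084,.086):
    P=np.array([onz(i,280+a/7,135+b/7,z,True) for a,b in C]);c=P.mean(0)
    print(z,"centre",c,"corner diam",np.linalg.norm(P[:3]-P[3:],axis=1)*1e3)
    a=np.degrees(np.arctan2(*(P-c)[:,1::-1].T));print("corner yaw mod60",a%60)
print("bolt",onz(i,280+375/7,135+313/7,.071+19,True),onz(i,280+375/7,135+313/7,.071+.019,True))
W=np.array([onz(i,280+a/7,135+b/7,.071,True) for a,b in[(248,290),(490,275)]]);print("washer",W,np.linalg.norm(W[0]-W[1]))
S=[(517,25),(645,190),(262,487),(107,365)]
P=[onz(i,280+a/7,135+b/7,.062,True) for a,b in S];print("strap",P)
for a,b in[(1,2),(0,3)]:
    d=P[a]-P[b];print(np.degrees(np.arctan2(d[1],d[0])))
E
```

```text
0.082 centre [ 0.5179 -0.215   0.082 ] corner diam [27.2437 26.724  29.1605]
corner yaw mod60 [30.9261 23.6161 28.6314 22.8156 25.8029 25.846 ]
0.084 centre [ 0.5183 -0.2147  0.084 ] corner diam [27.0743 26.5579 28.9792]
corner yaw mod60 [30.9261 23.6161 28.6314 22.8156 25.8029 25.846 ]
0.086 centre [ 0.5188 -0.2144  0.086 ] corner diam [26.905  26.3918 28.798 ]
corner yaw mod60 [30.9261 23.6161 28.6314 22.8156 25.8029 25.846 ]
bolt [ 4.8847  2.4876 19.071 ] [ 0.5189 -0.2145  0.09  ]
washer [[ 0.5101 -0.1972  0.071 ]
 [ 0.5274 -0.2315  0.071 ]] 0.03841742973071329
strap [array([ 0.5648, -0.2202,  0.062 ]), array([ 0.5487, -0.2505,  0.062 ]), array([ 0.4775, -0.2131,  0.062 ]), array([ 0.4871, -0.1814,  0.062 ])]
-27.656657525824826
-26.575027284443703
```

{"fn": "carry_out", "kwargs": {
  "plan": [
    [[0.037, -0.07, -0.007], [0, 0, 0]],
    [[0.037, -0.07, -0.007], [0, 0, 0]],
    [[0.037, -0.07, -0.007], [0, 0, 0]],
    [[0.037, -0.07, -0.007], [0, 0, 0]],
    [[0.037, -0.07, -0.007], [0, 0, 0]]
  ]
}}

```text
time: 1.65
tcp_pos: [0.5308, -0.0069, 0.2791]
ee_rot: [3.141, 0.0, 0.395]
wrist_force: [0.9, -0.1, -0.1]
width: 1.0
grasp_force: 0.0
```

{"fn": "carry_out", "kwargs": {
  "plan": [
    [[0.037, -0.07, -0.007], [0, 0, 0]],
    [[0.037, -0.07, -0.007], [0, 0, 0]],
    [[0.037, -0.07, -0.007], [0, 0, 0]],
    [[0.037, -0.07, -0.007], [0, 0, 0]],
    [[0.037, -0.07, -0.007], [0, 0, 0]]
  ]
}}

```text
time: 2.07
tcp_pos: [0.5489, 0.1903, 0.2968]
ee_rot: [3.141, -0.0, 0.396]
wrist_force: [1.0, -0.2, 0.9]
width: 1.002
grasp_force: 0.0
```

{"fn": "carry_out", "kwargs": {
  "plan": [
    [[0.037, -0.07, -0.007], [0, 0, 0]],
    [[0, 0, 0], [0, 0, 0]],
    [[0, 0, 0], [0, 0, 0]]
  ]
}}

```text
time: 2.32
tcp_pos: [0.5526, 0.23, 0.2994]
ee_rot: [3.141, 0.001, 0.399]
wrist_force: [0.0, -1.1, -0.8]
width: 1.002
grasp_force: 0.0
```

```bash
python3 - <<'E'
from h import *
i=np.load("w1.npy",allow_pickle=True)[0];im=cv2.imread("pics/w1.png",0)
c=cv2.resize(im[150:205,305:365],None,fx=8,fy=8,interpolation=cv2.INTER_CUBIC)
# nut outline: radial steepest bright->dark beyond bolt
uc,vc=280+373/7,135+310/7
pts=[]
for a in np.arange(0,360,4):
    t=np.radians(a);r=np.arange(9,16,.25)
    p=cv2.remap(im.astype(np.float32),(uc+r*np.cos(t)).astype(np.float32)[None],(vc+r*np.sin(t)).astype(np.float32)[None],cv2.INTER_LINEAR)[0]
    k=np.argmin(np.diff(p));  pts.append((a,r[k],*onz(i,uc+r[k]*np.cos(t),vc+r[k]*np.sin(t),.085,True)[:2]))
P=np.array(pts);c=np.array([.5184,-.2147]);d=P[:,2:]-c
th=np.degrees(np.arctan2(d[:,1],d[:,0]));rr=np.hypot(*d.T)*1e3
from scipy.optimize import least_squares
def f(x):
    q=(P[:,2:]-x[:2]);t=np.arctan2(q[:,1],q[:,0]);return np.hypot(*q.T)*np.cos((t-x[3]+np.pi/6)%(np.pi/3)-np.pi/6)-x[2]
for s in(-.2,0,.2):
    r=least_squares(f,[*c,.012,s],loss='soft_l1',f_scale=.0005);print(r.x,"flat normal deg mod60",np.degrees(r.x[3])%60,r.cost)
i=env.camera_info("wrist");im=env.camera("wrist");cv2.imwrite("pics/w2.png",im[:,:,::-1]);np.save("w2.npy",[i],allow_pickle=True)
for p in[(.553,.148),(.56,.231),(.566,.306)]:print(proj(i,[*p,.08]))
o=env.get_obs();print(o["tcp_pos"],o["ee_rot"])
E
```

```text
[ 0.5186 -0.2138  0.0119  0.0086] flat normal deg mod60 0.4947247711447484 4.103027309532574e-06
[ 0.5186 -0.2138  0.0119  0.0086] flat normal deg mod60 0.49476734528172966 4.1030273091591314e-06
[ 0.5186 -0.2138  0.0119  0.0086] flat normal deg mod60 0.49477530222975713 4.10302730914288e-06
[382.3721 193.3483]
[323.1709 162.3393]
[266.6621 134.1729]
[0.5526 0.2288 0.2995] [3.1413 0.001  0.3974]
```

View pics/w2.png

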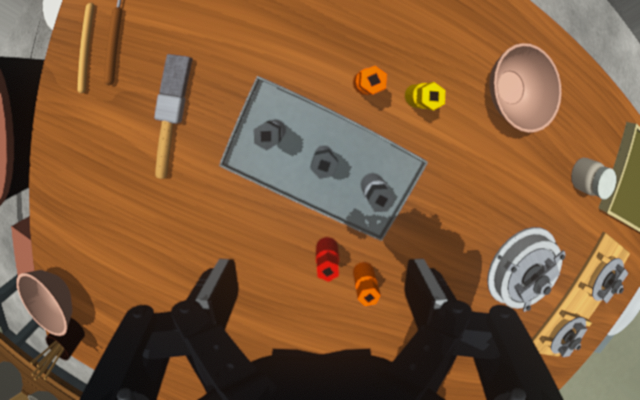

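The fit puts the nut at 23.8 mm across flats, so it takes the 24 socket. The nut is at (0.5186, -0.214), with flat normals about 1 degree mod 60. This picture shows the sockets at (267,135), (323,163) and (379,198), and I'll enlarge it to tell their body widths apart.

```bash
python3 - <<'E'
from h import *
im=cv2.imread("pics/w2.png")
cv2.imwrite("pics/w2c.png",cv2.resize(im[105:225,240:410],None,fx=4.7,fy=4.7,interpolation=cv2.INTER_CUBIC))
E
```

```text
(no output)
```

View pics/w2c.png

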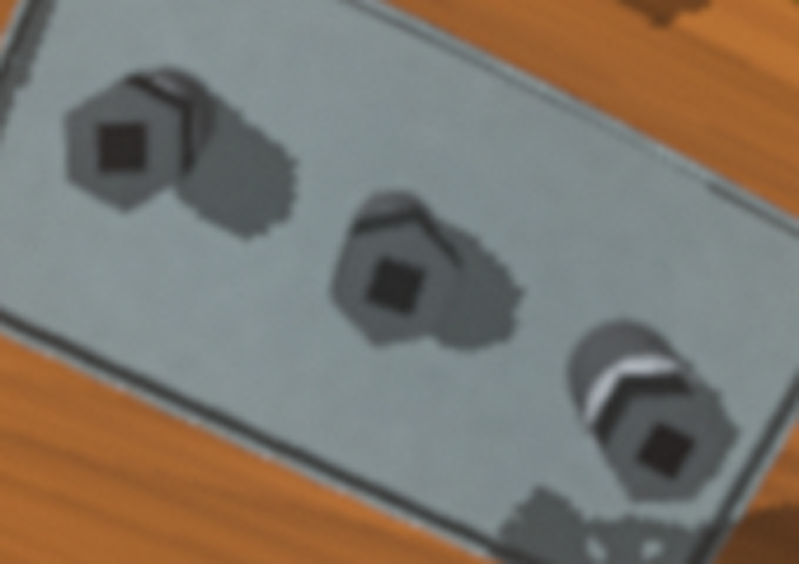

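The right-hand socket, at about (382,201) px and y≈0.15, has the widest body, with its shoulder visible below the adapter. That makes it the 24. I'll work out its axis and flat direction.

```bash
python3 - <<'E'
from h import *
i=np.load("w2.npy",allow_pickle=True)[0]
g=lambda a,b,z=.08:onz(i,240+a/4.7,105+b/4.7,z,True)
c=g(667,451);print("centre",c)
C=[(740,435),(697,497),(632,502),(597,432)]
P=np.array([g(*q) for q in C]);d=P-c
print("corner r mm",np.hypot(d[:,0],d[:,1])*1e3,"yaw mod60",np.degrees(np.arctan2(d[:,1],d[:,0]))%60)
Q=np.array([g(*q) for q in[(664,421),(694,443),(670,479),(639,454)]]);print("sq centre",Q.mean(0),[np.degrees(np.arctan2(*(Q[(k+1)%4]-Q[k])[1::-1]))%30 for k in range(4)])
for n,q in(("L",(122,147)),("M",(396,286))):print(n,g(*q))
B=np.array([g(*q,.045) for q in[(568,378),(690,345)]]);print(np.linalg.norm(B[0]-B[1]))
s=env.camera_info("scene");print(proj.__name__)
E
```

```text
centre [0.5438 0.1441 0.08  ]
corner r mm [20.3544 16.0699 16.9225 19.974 ] yaw mod60 [ 5.7103 57.8801 51.9571 37.4539]
sq centre [0.5442 0.1443 0.08  ] [np.float64(17.357240243155488), np.float64(22.78622009903873), np.float64(14.373250986499286), np.float64(18.82507688076199)]
L [0.5633 0.3059 0.08  ]
M [0.5565 0.2281 0.08  ]
0.03650893112421626
proj
```

{"fn": "carry_out", "kwargs": {
  "plan": [
    [[-0.0163, 0.03, 0.052], [0, 0, 0]],
    [[-0.0163, 0.03, 0.052], [0, 0, 0]],
    [[-0.0163, 0.03, 0.052], [0, 0, 0]],
    [[-0.0163, 0.03, 0.052], [0, 0, 0]],
    [[-0.0163, 0.03, 0.052], [0, 0, 0]]
  ]
}}

```text
time: 2.78
tcp_pos: [0.5435, 0.1414, 0.169]
ee_rot: [3.141, -0.0, 0.394]
wrist_force: [0.9, -0.2, -0.5]
width: 1.003
grasp_force: 0.0
```

{"fn": "carry_out", "kwargs": {
  "plan": [
    [[0, 0, 0], [0, 0, -0.035]],
    [[0, 0, 0], [0, 0, -0.035]],
    [[0, 0, 0], [0, 0, -0.035]],
    [[0, 0, 0], [0, 0, -0.035]],
    [[0, 0, 0], [0, 0, 0]]
  ]
}}

```text
time: 3.2
tcp_pos: [0.5439, 0.1422, 0.1701]
ee_rot: [3.142, 0.0, 0.839]
wrist_force: [-0.2, 0.2, -0.4]
width: 0.998
grasp_force: 0.0
```

```bash
python3 - <<'E'
from h import *
i2=np.load("w2.npy",allow_pickle=True)[0]
for q in[(327,272),(370,297)]:print("look-alike",onz(i2,*q,.08,True))
i=env.camera_info("wrist");im=env.camera("wrist");cv2.imwrite("pics/w3.png",im[:,:,::-1]);np.save("w3.npy",[i],allow_pickle=True)
u,v=proj(i,[.544,.144,.08]);print(u,v)
o=env.get_obs();print(o["tcp_pos"],o["ee_rot"])
x,y=int(u)-60,int(v)-45;print(x,y)
cv2.imwrite("pics/w3c.png",cv2.resize(im[y:y+90,x:x+120,::-1],None,fx=6,fy=6,interpolation=cv2.INTER_CUBIC))
E
```

```text
look-alike [0.4226 0.1669 0.08  ]
look-alike [0.406  0.0917 0.08  ]
320.63512825964034 202.92752792067805
[0.544  0.1425 0.1701] [3.1414 0.0002 0.8327]
260 157
```

View pics/w3c.png

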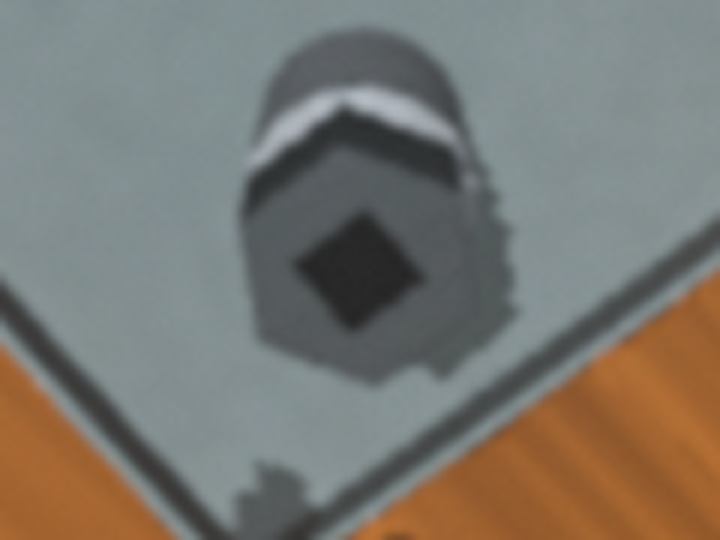

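The crop shows the hexagon's corners at about (345,150), (245,217), (262,338), (375,383), (472,310) and (460,187), with the square recess centred at (359,271).

```bash
python3 - <<'E'
from h import *
i=np.load("w3.npy",allow_pickle=True)[0]
for z in(.078,.08):
    g=lambda a,b:onz(i,260+a/6,157+b/6,z,True)
    P=np.array([g(*q) for q in[(345,150),(245,217),(262,338),(375,383),(472,310),(460,187)]]);c=P.mean(0);d=P-c
    print("c",c,"sq",g(359,271),"r",np.hypot(d[:,0],d[:,1])*1e3,"mod60",(np.degrees(np.arctan2(d[:,1],d[:,0]))+30)%60)
    Q=np.array([g(*q) for q in[(365,212),(425,275),(352,330),(293,265)]]);e=Q-Q.mean(0);print(Q.mean(0),"sq corner mod90",np.degrees(np.arctan2(e[:,1],e[:,0]))%90)
E
```

```text
c [0.5441 0.1449 0.078 ] sq [0.5435 0.1444 0.078 ] r [16.1454 16.7087 16.8995 17.1538 16.4454 17.2057] mod60 [24.9079 23.9766 26.1166 24.9715 25.2817 27.6506]
[0.5435 0.1444 0.078 ] sq corner mod90 [42.2448 44.2291 41.8393 42.6874]
c [0.5446 0.1454 0.08  ] sq [0.544  0.1449 0.08  ] r [16.0083 16.5667 16.7559 17.008  16.3056 17.0595] mod60 [24.9079 23.9766 26.1166 24.9715 25.2817 27.6506]
[0.5439 0.1449 0.08  ] sq corner mod90 [42.2448 44.2291 41.8393 42.6874]
```

{"fn": "carry_out", "kwargs": {
  "plan": [
    [[0.0033, -0.003, 0.02], [0, 0, -0.023]],
    [[0, 0, 0.02], [0, 0, -0.023]],
    [[0, 0, 0.06], [0, 0, 0]],
    [[0, 0, 0.06], [0, 0, 0]],
    [[0, 0, 0.05], [0, 0, 0]]
  ]
}}

```text
time: 3.67
tcp_pos: [0.5437, 0.1456, 0.0636]
ee_rot: [3.142, 0.0, 0.976]
wrist_force: [0.6, 0.9, 0.5]
width: 1.003
grasp_force: 0.0
```

{"fn": "carry_out", "kwargs": {
  "plan": [
    [[0, 0, 0.04], [0, 0, 0]],
    [[0, 0, 0], [0, 0, 0]]
  ]
}}

```text
time: 3.83
tcp_pos: [0.5415, 0.1451, 0.0413]
ee_rot: [-3.138, 0.005, 0.977]
wrist_force: [-0.7, 0.3, -0.3]
width: 0.998
grasp_force: 0.0
```

{"fn": "carry_out", "kwargs": {
  "plan": [
    [[0, 0, 0], [0, 0, 0]],
    [[0, 0, 0], [0, 0, 0]],
    [[0, 0, 0], [0, 0, 0]],
    [[0, 0, 0], [0, 0, 0]],
    [[0, 0, 0], [0, 0, 0]]
  ],
  "jaw": 1
}}

```text
time: 4.25
tcp_pos: [0.5454, 0.1471, 0.0465]
ee_rot: [3.14, -0.002, 0.982]
wrist_force: [-1.6, 0.2, 9.6]
width: 0.353
grasp_force: 58.7
```

{"fn": "carry_out", "kwargs": {
  "plan": [
    [[0, 0, 0], [0, 0, 0]],
    [[0, 0, 0], [0, 0, 0]],
    [[0, 0, 0], [0, 0, 0]],
    [[0, 0, 0], [0, 0, 0]],
    [[0, 0, 0], [0, 0, 0]]
  ]
}}

```text
time: 4.67
tcp_pos: [0.5453, 0.1471, 0.0466]
ee_rot: [3.139, -0.002, 0.982]
wrist_force: [-1.2, -1.2, 9.1]
width: 0.345
grasp_force: 58.6
```

The opening is 0.35 of 85 mm, which is 30 mm across, so the adapter is held by its flats. Now lift.

{"fn": "carry_out", "kwargs": {
  "plan": [
    [[0, 0, -0.03], [0, 0, 0]],
    [[0, 0, -0.07], [0, 0, 0]],
    [[0, 0, -0.08], [0, 0, 0]],
    [[0, 0, -0.08], [0, 0, 0]],
    [[0, 0, -0.08], [0, 0, 0]]
  ]
}}

```text
time: 5.08
tcp_pos: [0.5436, 0.1468, 0.2171]
ee_rot: [3.142, -0.0, 0.982]
wrist_force: [1.7, 0.6, -3.0]
width: 0.344
grasp_force: 59.6
```

{"fn": "carry_out", "kwargs": {
  "plan": [
    [[0, 0, -0.06], [0, 0, 0]],
    [[0, 0, 0], [0, 0, 0]],
    [[0, 0, 0], [0, 0, 0]]
  ]
}}

```text
time: 5.33
tcp_pos: [0.545, 0.1472, 0.2468]
ee_rot: [3.139, -0.003, 0.982]
wrist_force: [-0.5, 0.9, -3.5]
width: 0.346
grasp_force: 59.6
```

```bash
python3 - <<'E'
from h import *
i=env.camera_info("wrist");im=env.camera("wrist");cv2.imwrite("pics/w4.png",im[:,:,::-1]);np.save("w4.npy",[i],allow_pickle=True)
o=env.get_obs();print(o["tcp_pos"],o["ee_rot"],o["wrist_force"],o["torque"],o["width"])
np.save("o4.npy",[o],allow_pickle=True)
u,v=proj(i,o["tcp_pos"]+[0,0,.032]);print("adapter top",u,v,"mouth",proj(i,o["tcp_pos"]-[0,0,.044]))
cv2.imwrite("pics/w4c.png",cv2.resize(im[140:340,190:450,::-1],None,fx=3,fy=3,interpolation=cv2.INTER_CUBIC))
E
```

```text
[0.5441 0.1469 0.2449] [ 3.1412 -0.0006  0.9819] [-0.0991  0.5366 -2.9166] [-0.0181  0.0177 -0.0288] 0.34936099380956853
adapter top 321.9404652596098 295.9022177804395 mouth [321.2517 228.1428]
```

View pics/w4c.png

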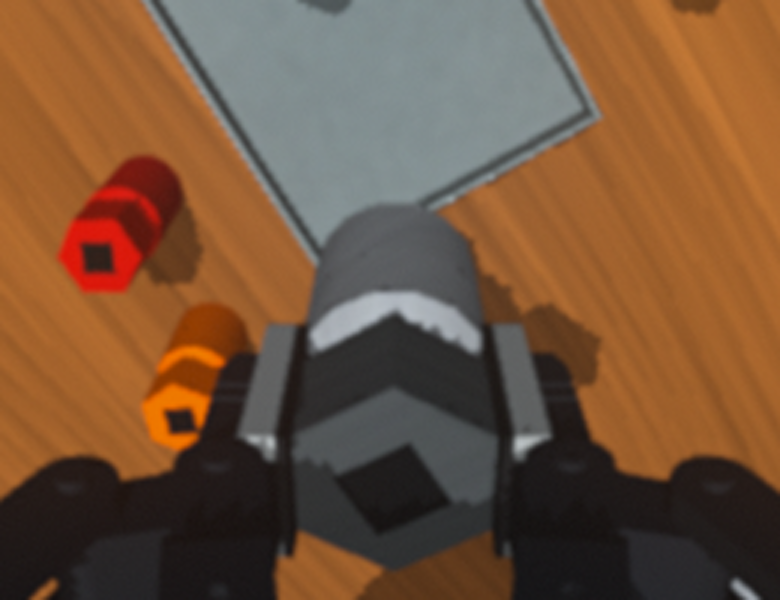

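The crop shows the socket held flush on two flats and upright. The recess is centred at crop (392,490), the hexagon's top corners are at (395,388) and (395,568), and the mouth's far edge is at (400,203). I'll work out its offset from the tool axis.

```bash
python3 - <<'E'
from h import *
i=np.load("w4.npy",allow_pickle=True)[0];o=np.load("o4.npy",allow_pickle=True)[0]
M=R.from_euler('xyz',o["ee_rot"]).as_matrix()
def t(a,b,dz):
    p=onz(i,190+a/3,140+b/3,o["tcp_pos"][2]+dz,True);return (M.T@(p-o["tcp_pos"]))[:2]*1e3
for dz in(.030,.033):print(dz,t(392,490,dz),t(395,388,dz),t(395,568,dz))
print("mouth far edge (expect 17.5+off)",t(400,203,-.044), "sides", t(310,300,-.0),t(485,300,-.0))
move([.5186,-.2140,.17],np.radians(31.2))
q=o["joint_pos"];print(q)
E
```

```text
0.03 [-5.7877 -0.5593] [12.9246 -0.1121] [-22.3643  -0.0816]
0.033 [-3.4739 -0.5638] [14.7527 -0.1281] [-19.6201  -0.0984]
mouth far edge (expect 17.5+off) [14.5218  1.3388] sides [ 12.5265 -14.764 ] [12.4568 15.7293]
shift share [-0.6286  0.3584  0.1496] yaw now [ 3.1412 -0.0006  0.9819] [-0.0001 -0.      0.1392]
[0.2636 0.3009 0.1083 1.3776 0.0001 2.4233]
```

The socket axis sits 2.8 mm toward tool −x, and the socket is straight. Next I turn to yaw 31.5° and carry it to a point above the nut.

{"fn": "carry_out", "kwargs": {
  "plan": [
    [[0, 0, 0], [0, 0, 0.0345]],
    [[0, 0, 0], [0, 0, 0.0345]],
    [[0, 0, 0], [0, 0, 0.0345]],
    [[0, 0, 0], [0, 0, 0.0345]],
    [[0, 0, 0], [0, 0, 0]]
  ]
}}

```text
time: 5.8
tcp_pos: [0.5432, 0.1467, 0.2427]
ee_rot: [-3.14, 0.003, 0.544]
wrist_force: [-0.0, 0.0, -2.2]
width: 0.348
grasp_force: 59.6
```

{"fn": "carry_out", "kwargs": {
  "plan": [
    [[-0.0415, 0.0589, 0.012], [0, 0, 0]],
    [[-0.0415, 0.0589, 0.012], [0, 0, 0]],
    [[-0.0415, 0.0589, 0.012], [0, 0, 0]],
    [[-0.0415, 0.0589, 0.012], [0, 0, 0]],
    [[-0.0415, 0.0589, 0.012], [0, 0, 0]]
  ]
}}

```text
time: 6.22
tcp_pos: [0.5313, -0.0342, 0.2132]
ee_rot: [-3.14, 0.002, 0.553]
wrist_force: [0.4, 0.9, -2.6]
width: 0.347
grasp_force: 59.6
```

{"fn": "carry_out", "kwargs": {
  "plan": [
    [[-0.0415, 0.0589, 0.012], [0, 0, 0]],
    [[-0.0415, 0.0589, 0.012], [0, 0, 0]],
    [[-0.0415, 0.0589, 0.012], [0, 0, 0]],
    [[-0.0415, 0.0589, 0.012], [0, 0, 0]],
    [[-0.0415, 0.0589, 0.012], [0, 0, 0]]
  ]
}}

```text
time: 6.63
tcp_pos: [0.5195, -0.214, 0.1831]
ee_rot: [-3.14, 0.001, 0.553]
wrist_force: [0.8, 0.2, -2.5]
width: 0.345
grasp_force: 59.6
```

{"fn": "carry_out", "kwargs": {
  "plan": [
    [[0, 0, 0], [0, 0, 0]],
    [[0, 0, 0], [0, 0, 0]],
    [[0, 0, 0], [0, 0, 0]]
  ]
}}

```text
time: 6.88
tcp_pos: [0.5199, -0.2124, 0.1836]
ee_rot: [-3.139, 0.001, 0.55]
wrist_force: [0.3, 0.1, -2.3]
width: 0.349
grasp_force: 59.9
```

```bash
python3 - <<'E'
from h import *
im=env.camera("wrist");i=env.camera_info("wrist")
env.camera("top");o1=env.get_obs();env.camera("top");o2=env.get_obs()
p=(o1["tcp_pos"]+o2["tcp_pos"])/2;print(p,o2["ee_rot"],o2["wrist_force"])
move([.5211,-.2127,.135],np.radians(31.5))
print(proj(i,[.5187,-.2142,.086]))
cv2.imwrite("pics/w5.png",cv2.resize(im[130:310,200:440,::-1],None,fx=3.3,fy=3.3,interpolation=cv2.INTER_CUBIC))
E
```

```text
[ 0.5206 -0.2115  0.1845] [-3.141   0.0001  0.5511] [-0.1257  0.8536 -1.2145]
shift share [-0.0006  0.0025  0.0993] yaw now [-3.141   0.0001  0.5511] [0.     0.     0.0004]
[323.454  204.0298]
```

View pics/w5.png

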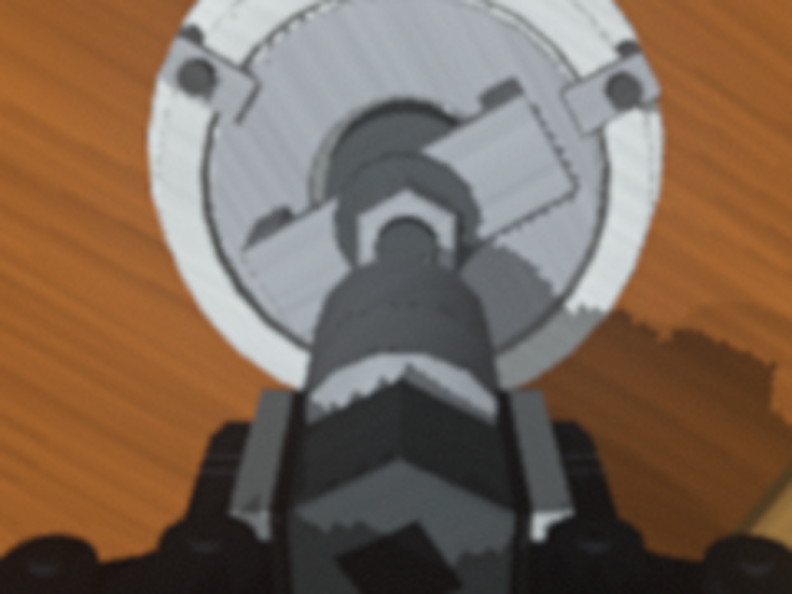

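This shows the nut ahead of the socket's mouth. Its corner is at (405,190) and its side corners are at (358,222) and (456,222), and the edges run parallel to the adapter's, so the flats are in line. I'll check the last offset from this.

```bash
python3 - <<'E'
from h import *
i=env.camera_info("wrist");ps=[]
o=env.get_obs();M=R.from_euler('xyz',o["ee_rot"]).as_matrix()
tc=np.array([.5204,-.2120,.1842])
def t(a,b,z): return (M.T@(onz(i,200+a/3.3,130+b/3.3,z,True)-tc))[:2]*1e3
print("nut",t(405,190,.086),t(358,222,.086),t(456,222,.086),"bolt",t(404,238,.092))
print("body sides",t(308,345,.184-.01),t(497,345,.184-.01), "mouth-low sides",t(322,300,.15),t(487,300,.15))
print("adapter corner",t(402,460,.184+.032),"mouth far",t(415,262,.140))
E
```

```text
nut [12.0667  0.4186] [  3.7589 -11.2886] [ 3.756  13.1559] bolt [1.6092 0.1555]
body sides [ 11.0875 -16.2284] [11.0745 15.2469] mouth-low sides [  9.2608 -15.6132] [ 9.248 15.553]
adapter corner [14.4892 -0.7   ] mouth far [13.2084  2.0705]
```

{"fn": "carry_out", "kwargs": {
  "plan": [
    [[0, 0.0018, 0.02], [0, 0, 0]],
    [[0, 0, 0.03], [0, 0, 0]],
    [[0, 0, 0.03], [0, 0, 0]],
    [[0, 0, 0.016], [0, 0, 0]],
    [[0, 0, 0], [0, 0, 0]]
  ]
}}

```text
time: 7.45
tcp_pos: [0.5202, -0.2123, 0.1347]
ee_rot: [-3.139, 0.002, 0.55]
wrist_force: [-0.7, -0.2, -2.4]
width: 0.348
grasp_force: 59.9
```

{"fn": "carry_out", "kwargs": {
  "plan": [
    [[0, 0, 0.006], [0, 0, 0]],
    [[0, 0, 0.006], [0, 0, 0]],
    [[0, 0, 0.006], [0, 0, 0]],
    [[0, 0, 0], [0, 0, 0]]
  ]
}}

```text
time: 7.78
tcp_pos: [0.5212, -0.2133, 0.1277]
ee_rot: [-3.142, -0.0, 0.549]
wrist_force: [-1.3, -0.1, -2.5]
width: 0.346
grasp_force: 59.7
```

{"fn": "carry_out", "kwargs": {
  "plan": [
    [[0, 0, 0.004], [0, 0, 0]],
    [[0, 0, 0.004], [0, 0, 0]],
    [[0, 0, 0], [0, 0, 0]]
  ]
}}

```text
time: 8.03
tcp_pos: [0.5211, -0.2134, 0.1235]
ee_rot: [-3.141, 0.0, 0.549]
wrist_force: [0.6, -0.6, -2.1]
width: 0.346
grasp_force: 59.9
```

{"fn": "carry_out", "kwargs": {
  "plan": [
    [[0, 0, 0.004], [0, 0, 0]],
    [[0, 0, 0.004], [0, 0, 0]],
    [[0, 0, 0], [0, 0, 0]]
  ]
}}

```text
time: 8.28
tcp_pos: [0.5211, -0.2134, 0.1194]
ee_rot: [-3.141, 0.0, 0.549]
wrist_force: [0.3, 0.2, -3.3]
width: 0.346
grasp_force: 59.9
```

{"fn": "carry_out", "kwargs": {
  "plan": [
    [[0, 0, 0.004], [0, 0, 0]],
    [[0, 0, 0.004], [0, 0, 0]],
    [[0, 0, 0], [0, 0, 0]]
  ]
}}

```text
time: 8.53
tcp_pos: [0.5211, -0.2134, 0.1153]
ee_rot: [-3.141, 0.0, 0.549]
wrist_force: [0.2, 0.4, -1.7]
width: 0.343
grasp_force: 59.9
```

{"fn": "carry_out", "kwargs": {
  "plan": [
    [[0, 0, 0.002], [0, 0, 0]],
    [[0, 0, 0.002], [0, 0, 0]],
    [[0, 0, 0], [0, 0, 0]]
  ]
}}

```text
time: 8.78
tcp_pos: [0.5212, -0.2135, 0.1147]
ee_rot: [3.141, -0.0, 0.548]
wrist_force: [-3.7, -0.6, 6.9]
width: 0.347
grasp_force: 61.3
```

The socket is seated: contact came at TCP z 0.1147, as predicted, 15 mm below the nut's top. Now I turn clockwise about the socket axis, compensating for the 2.8 mm offset.

{"fn": "carry_out", "kwargs": {
  "plan": [
    [[0, 0.0005, 0], [0, 0, 0.028]],
    [[0, 0.0005, 0], [0, 0, 0.028]],
    [[0, 0, 0], [0, 0, 0]]
  ]
}}

```text
time: 9.03
tcp_pos: [0.5212, -0.2136, 0.1147]
ee_rot: [-3.141, -0.0, 0.367]
wrist_force: [-4.1, 2.1, 7.0]
width: 0.349
grasp_force: 61.3
```

```bash
python3 - <<'E'
from h import *
o=env.get_obs();print(o["tcp_pos"],o["ee_rot"],o["wrist_force"],o["torque"])
E
```

```text
[ 0.5212 -0.2136  0.1147] [-3.1414 -0.0003  0.3673] [-4.06    2.0669  6.9571] [ 0.6592  0.9012 -0.0075]
```

{"fn": "carry_out", "kwargs": {
  "plan": [
    [[0, 0.0005, 0], [0, 0, 0.028]],
    [[0, 0.0005, 0], [0, 0, 0.028]],
    [[0, 0.0005, 0], [0, 0, 0.028]],
    [[0, 0, 0], [0, 0, 0]]
  ]
}}

```text
time: 9.37
tcp_pos: [0.5213, -0.2141, 0.1147]
ee_rot: [-3.141, -0.0, 0.103]
wrist_force: [-4.4, 2.5, 7.3]
width: 0.346
grasp_force: 61.3
```

```bash
python3 - <<'E'
from h import *
o=env.get_obs();print(o["tcp_pos"],o["ee_rot"],o["wrist_force"],o["torque"])
E
```

```text
[ 0.5213 -0.2141  0.1147] [-3.141  -0.0003  0.1034] [-4.3513  2.5075  7.3255] [ 0.7985  0.9346 -0.0628]
```

{"fn": "carry_out", "kwargs": {
  "plan": [
    [[0, 0.0005, 0], [0, 0, 0.026]],
    [[0, 0.0005, 0], [0, 0, 0.026]],
    [[0, 0.0005, 0], [0, 0, 0.026]],
    [[0, 0.0005, 0], [0, 0, 0.026]],
    [[0, 0, 0], [0, 0, 0]]
  ]
}}

```text
time: 9.78
tcp_pos: [0.5214, -0.2148, 0.1147]
ee_rot: [-3.14, -0.0, -0.223]
wrist_force: [-4.7, 5.8, 7.4]
width: 0.35
grasp_force: 61.5
```

{"fn": "carry_out", "kwargs": {
  "plan": [
    [[0, 0.0005, 0], [0, 0, 0.026]],
    [[0, 0.0005, 0], [0, 0, 0.024]],
    [[0, 0, 0], [0, 0, 0]],
    [[0, 0, 0], [0, 0, 0]]
  ]
}}

```text
time: 10.12
tcp_pos: [0.5214, -0.2152, 0.1147]
ee_rot: [-3.14, -0.0, -0.375]
wrist_force: [-4.4, 4.9, 7.8]
width: 0.348
grasp_force: 61.6
```

```bash
python3 - <<'E'
from h import *
cv2.imwrite("pics/w6.png",cv2.resize(env.camera("wrist")[110:320,190:450,::-1],None,fx=3,fy=3,interpolation=cv2.INTER_CUBIC))
o=env.get_obs();print(o["time"],o["tcp_pos"],o["ee_rot"],o["wrist_force"],o["torque"],o["width"],o["grasp_force"])
E
```

```text
10.1667 [ 0.5214 -0.2152  0.1147] [-3.1401 -0.0002 -0.3748] [-2.7533  4.5114  7.2277] [ 1.2118  0.6994 -0.0587] 0.34978410694108947 61.55805660018814
```

View pics/w6.png

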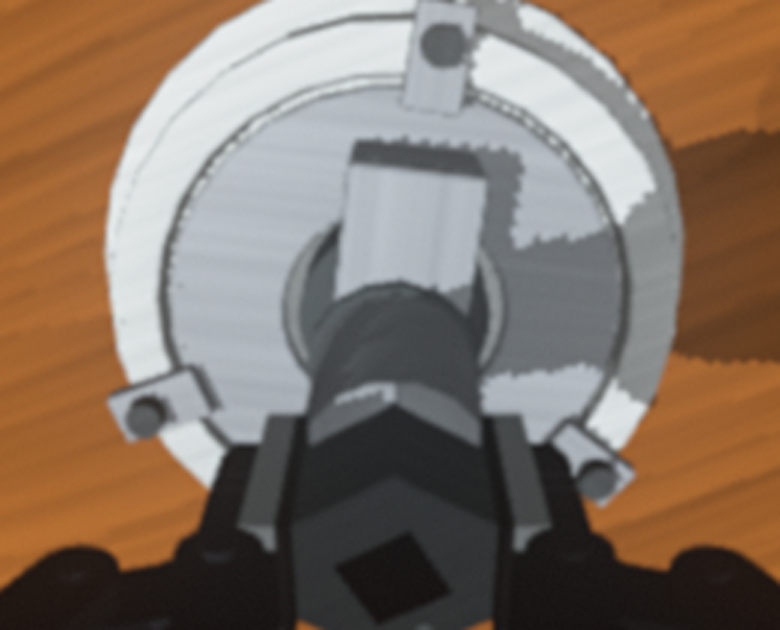

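The last picture shows the socket upright and down on the washer, with no gap at about (400,290). The wrist reads −0.06 N m, which matches the nut's drag, and the tool has turned 53° including the play. I'm handing the job in.

```bash
python3 -c "
from workcell import env
print(env.close_job())"
```

```text
the job is handed in; nothing more can be done
None
```

The job is handed in after about 10 s of robot time: the 24 mm socket fitted first try and is still held, upright and fully down on the nut, which I turned clockwise by about an eighth of a turn (53° at the tool less the play, so my estimate is 41–49° at the nut).

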